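Reset the lathe's tripped overload breaker behind its push-to-open flap

ROBOT

A 6-joint arm with a two-finger parallel gripper is mounted at the origin on the work surface. World frame = base frame: x ahead of the robot, y to its left, z up, the work surface at z = 0. Lengths are in m, angles in rad, forces in N, time in s.
With the tool pointing down it reaches from about 0.25 to 0.725 m from the base axis. Payload 4 kg.
Tool frame: the origin (TCP) lies between the finger pads; the fingertips stand 8 mm ahead of it and the grasp point (between the pads) lies 11 mm behind it (bot.tip_reach is the distance from the TCP to the fingertips, in m); z points along the fingers, y is the line along which they close (so a half turn about z gives the same grasp; the last joint's range is limited). The gripper opens to 85 mm and grips with 20 to 120 N. Pads are 22 mm wide; open, the fingers measure 114 mm over their backs; the gripper's body (76 mm by 85 mm) begins 54 mm behind the grasp point. The pads swing forward as they close: fully open they stand 13 mm farther back than shut.
Start: joints at [1.114, 0.241, 0.005, 1.335, 0, 1.571], TCP at [0.221, 0.449, 0.239] pointing down, gripper open.
Joint ranges: [-2.72, 2.72], [-1.05, 1.87], [-1.09, 1.28], [-1.99, 2.15], [-1.42, 1.44], [-3.14, 3.14]. Speed limits (rad/s): [2.79, 2.79, 3.14, 3.14, 3.14, 3.14].

INTERFACE

Orientations are given as a unit quaternion [x, y, z, w].
In Python, from workcell import bot gives the robot as it stands.
- The arm moves only by the tool move_arm, never from a script. Its argument "deltas" is a list of rows, each a list of 7 numbers: the opening, from 0 (shut) to 1 (fully open), then the shift along the tool's x, y, z in mm, then the turn, a rotation vector about the tool's x, y, z in degrees. In form: [[gripper, tx, ty, tz, ax, ay, az], ...]. A call has 1 to 10 rows; each row shifts and turns the commanded pose from where the row before left it, along the tool's axes as they then stand; what a row does not reach is not made up. A row lasts 1/12 s, in which the tool goes at most 41.7 mm and 7.16 degrees, less where a joint would pass 70% of its speed; a pose out of reach is approached as far as the arm can. A call is refused whole if a number of a shift passes 41.7 or a number of a turn 7.16, either way. A call with a gripper value outside its range is refused whole. The fingers move at their own pace and stop on an object; the grip force is fixed at half the most. Time passes only in rows, so rows that do not move let the fingers close. It gives the time, the measured TCP pose, the force, the opening and the grip force at its end, in the units of the state.
- bot.get_obs(): the state, without advancing time (a new reading comes with each control period).
- bot.camera(name): name is "scene" or "top" or "wrist"; returns the picture (384x512x3 uint8, blue, green, red); there is no depth.
- bot.calibration(name): a dict with "K" (3x3 intrinsics, pixels), "position" and "orientation" of the camera in the world. Camera axes: x right, y down, z forward; pixel columns grow to the right and rows downward; lengths in m; the calibration is good to about 2 mm. A picture is of the moment at which its call begins: read the wrist's pose just before it. calibration takes no time and is no camera call; for the wrist camera it gives the pose at the moment of the call.
- bot.job_done(): hands the job in; it is judged then, once.
Trained networks look in the newest picture that a camera, given by its name, has taken for a name from the list of things; names that differ only in an ending like _2 or _b are one class to them, and where a whole thing is asked for, a point or a joint stands for the part that bears it (a point fixed in the world has none). Each returns a list of dicts, best first, with "conf" (0 to 1); they miss things now and then, are a little off and sometimes report something else, mostly with a low value. They report only what shows in the picture. A call takes as long as a camera call. They do not tell look-alikes from the thing itself.
- bot.outline_of(query, camera): "pixels" (384x512 bool, what is visible of it) and "rect" ([left, top, width, height] in pixels, round what is visible of it).
The state is a dict: "clock": time; "joint_pos": joint angles; "joint_vel": joint speeds; "tau": joint torques, N m; "eef_pos": TCP position; "tool_rot": TCP orientation; "ft_force": force on the tool from outside, world axes, zero at the start; "ft_torque": the same for the moment, N m; "grip_width": finger opening in m; "grasp_force": force on a finger pad.
Only numpy, scipy, OpenCV 4.12 (cv2) and the standard library are available. Lean on these libraries where they do the work, as an engineer would, in place of code of your own. Each camera call takes 0.05 s, during which the arm holds its last target. There are 200 camera calls.

TASK

The little lathe's overload breaker has tripped. Press in the flush flap in the control box's sloping face, near its upper edge, so that its catch springs it ajar, and swing the flap right over towards the robot; lift the loose dust cap off the breaker, lower it into the wooden tray so that it stands there on its open rim (set down, not dropped), then push the breaker button fully home. Leave the flap open and do not shift the other things on the bench.

Things in the scene. Friction and masses are not known exactly. Their poses are not given: they have to be found in the camera images.
- console: Grey control box fixed to the bench, 220 deep (x), 200 wide, 163 mm tall; origin under its centre; its front (-x) faces the robot. Front 60 mm tall, then a face sloping up and back at 35 deg to the horizontal, 180 mm long (x -110, z 60 to x 37, z 163), then a flat top with two meters. In the slope a flush square flap, 126 mm, no handle; under it a recess 130 x 130, 55 mm deep.
- flap (a joint): Flap angle: 0 shut, grows as the upper edge rises and comes over towards the robot. Caught at 0: press it 4 to 5 mm in, some 30 mm below its upper edge (clear of the frame; 3 to 8 N; stops at -0.055), let go: a sprung plunger lifts it ajar, to about 0.3. Then it swings freely; upright at 0.96, past which its weight (120 g) takes it over to its stop at 2.6, about level towards the robot.
- flap_hinge (a point): Middle of the hinge line on the flap's lower edge, at the surface of the sloping face, fixed to the console. Axes: x up the slope, y along the hinge to the left, z straight out of the sloping face (35 deg from vertical, leaning towards the robot).
- flap_edge (a point): Middle of the flap's free upper edge, on its outer face, 127 mm from the hinge line; flap 5 mm thick. Moves with it: x from hinge to edge, z out of the outer face. A catch hook stands 20 mm from the inner face near the edge's right end (y -42 to -56).
- plunger_tip (a point): Tip of the white sprung plunger, 10 mm thick, in the recess's upper left corner: under the flap when shut; once the flap is released it stands 31 mm out of the sloping face. Axes as flap_hinge.
- cap_seat (a point): Centre of the steel flange on which the cap stands in the recess, 58 mm up the slope from flap_hinge and 48 mm below the sloping face. Axes as flap_hinge; z is the axis of cap and button, 35 deg from vertical. Flange 56 mm across, 7 mm above the recess floor; collar on it 33 mm across, 12 mm high.
- cap: Loose black round dust cap, 44 mm across, 36 mm tall, open below (inner width 36, roof 5 mm), about 45 g; origin at the centre of its open rim, z towards its closed top. It stands over the breaker button on cap_seat, tilted with the slope, and lifts straight off along its z; clear after 25 mm.
- breaker (a joint): Travel of the breaker's push button along its axis into the panel, m: 0 to 0.002 at the start (tripped, standing out), 0.007 fully home. Moves against about 4 N of friction and stays where it is left.
- breaker_top (a point): Centre of the top of the round black breaker button, 18 mm across, under the cap; tripped it stands 8 mm out of its collar, fully home 1 mm. z points out along its axis.
- tray: Shallow square open wooden tray fixed on the bench, 142 x 142 mm, walls 5 mm thick and 22 mm high, floor 5 mm thick; origin under its centre.
- bench_block: Square steel block on a wooden base, 120 x 120 x 50 mm, fixed; stands on the other side of the console from the tray. Bystander.
- jar_a: black jar, 46 mm across, 62 mm tall; origin under its centre. Bystander.
- jar_b: second black jar, as jar_a. Bystander.
- paint_a: small paint bottle, 30 mm across, 68 mm tall; origin under its centre. Bystander.
- paint_b: small paint bottle, as paint_a. Bystander.
- paint_c: small paint bottle, as paint_a. Bystander.
- screwdriver: screwdriver lying on the bench. Bystander.
- spare_chuck: steel drill chuck standing on the bench, 42 mm across, 62 mm tall. Bystander.
Mind the look-alikes: they are no part of the job. What is meant by the tray is not blue, green or yellow, and is the larger of those in its own colour.

How it is judged:
By the outcome, as a careful person would: the job done as asked, in the order asked, and still so for the second after the job is handed in, with the robot touching nothing.
It also fails if it takes over 72 s, if anything falls off the work surface, if the arm or the gripper's body presses on something with over 40 N, if the wrist force passes 120 N, or if a joint passes its speed limit or range.

## Working session

There is one attempt and no reset: what is moved stays moved. The work goes in short steps, Python scripts to look and compute and a tool call to move; the robot and the scene stay as the last step left them, time stands still between calls to the robot, and variables do not carry over. Pictures are saved under pics/ and viewed, at most 13 in all, crops included, and the job is handed in when it is done.

Besides the shell and the picture viewer there is one more tool, called after "Emit:" as name([rows], argument=value, ...), one row to a line, values as JSON. move_arm: Moves the arm, as the interface text tells. Its arguments: {"type":"object","properties":{"deltas":{"type":"array","items":{"type":"array","items":{"type":"number"}}}},"required":["deltas"]}

```bash
mkdir -p pics; ls; cat > h.py <<'E'
import numpy as np, cv2
from scipy.spatial.transform import Rotation as R
from workcell import bot
def cal(n):
    c=bot.calibration(n); return np.array(c["K"]),np.array(c["position"]),R.from_quat(c["orientation"]).as_matrix()
def proj(n,P,c=None):
    K,p,M=c or cal(n); q=(np.atleast_2d(P)-p)@M@K.T; return q[:,:2]/q[:,2:]
def ray(n,uv,z,c=None):
    K,p,M=c or cal(n); d=M@np.linalg.solve(K,[uv[0],uv[1],1]); return p+d*(z-p[2])/d[2]
E
python3 - <<'E'
from h import *
a=bot.camera("scene");b=bot.camera("top")
cv2.imwrite("pics/s.png",cv2.resize(a,(800,600),interpolation=cv2.INTER_CUBIC)); cv2.imwrite("pics/t.png",cv2.resize(b,(800,600),interpolation=cv2.INTER_CUBIC))
for n in("scene","top"):
    print(n,cal(n)[1],cal(n)[2].round(2).tolist(),cal(n)[0][0,0])
    for q in("console","flap","tray","bench_block","jar_a","paint_a","spare_chuck","screwdriver"):
        print(q,[(round(o["conf"],2),o["rect"]) for o in bot.outline_of(q,n)[:5]])
E
```

```text
pics
scene [ 1.50948874 -0.31184482  0.86370296] [[0.34, 0.53, -0.78], [0.94, -0.18, 0.29], [0.01, -0.83, -0.56]] 395.2119566751425
console []
flap []
tray [(0.97, [299.3, 186.4, 47.0, 31.0]), (0.89, [373.5, 180.6, 57.0, 30.0]), (0.85, [340.9, 175.2, 29.7, 17.0]), (0.77, [263.6, 167.0, 37.5, 25.6]), (0.75, [259.2, 194.8, 27.7, 23.5])]
bench_block [(0.92, [125.6, 224.0, 48.3, 42.4]), (0.29, [156.9, 270.7, 14.4, 23.5])]
jar_a [(0.66, [155.1, 270.6, 16.8, 19.7]), (0.59, [330.8, 226.8, 13.8, 23.8])]
paint_a [(0.57, [94.4, 231.5, 10.1, 23.6]), (0.55, [78.2, 254.6, 12.6, 20.8])]
spare_chuck [(0.76, [363.4, 213.8, 12.3, 15.8])]
screwdriver [(0.77, [86.0, 207.1, 29.6, 41.7]), (0.18, [77.4, 258.8, 11.2, 17.0])]
top [0.34705194 0.05405054 1.38688293] [[-0.01, -1.0, 0.08], [-1.0, 0.01, 0.03], [-0.03, -0.08, -1.0]] 364.383504095527
console [(0.64, [276.2, 128.4, 39.0, 35.3]), (0.62, [266.1, 122.6, 55.5, 48.8])]
flap [(0.58, [277.1, 129.9, 37.4, 31.5])]
tray [(0.84, [191.4, 230.8, 42.7, 41.9]), (0.81, [126.0, 203.2, 30.7, 28.8]), (0.8, [92.2, 155.6, 46.8, 41.8]), (0.71, [226.2, 185.6, 37.0, 37.2]), (0.57, [171.6, 174.4, 38.5, 41.8])]
bench_block [(0.72, [273.0, 128.3, 42.9, 35.5]), (0.71, [350.1, 167.0, 37.3, 34.9])]
jar_a [(0.68, [350.2, 121.8, 16.7, 14.8]), (0.61, [200.9, 128.9, 12.9, 12.2])]
paint_a [(0.59, [157.8, 178.0, 7.4, 7.1]), (0.42, [409.0, 158.1, 13.3, 12.7])]
spare_chuck [(0.56, [164.5, 142.6, 11.6, 6.9])]
screwdriver [(0.57, [396.6, 199.0, 17.0, 45.2])]
```

View pics/s.png

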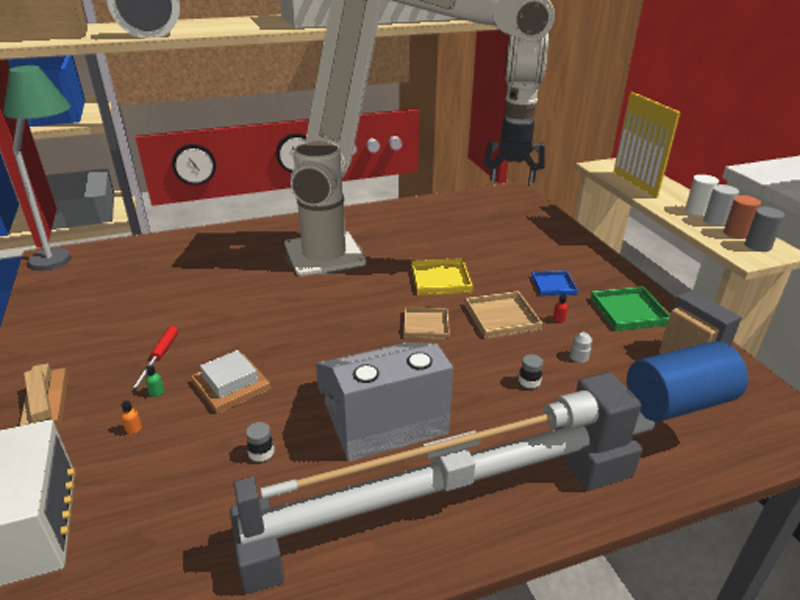

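View pics/t.png

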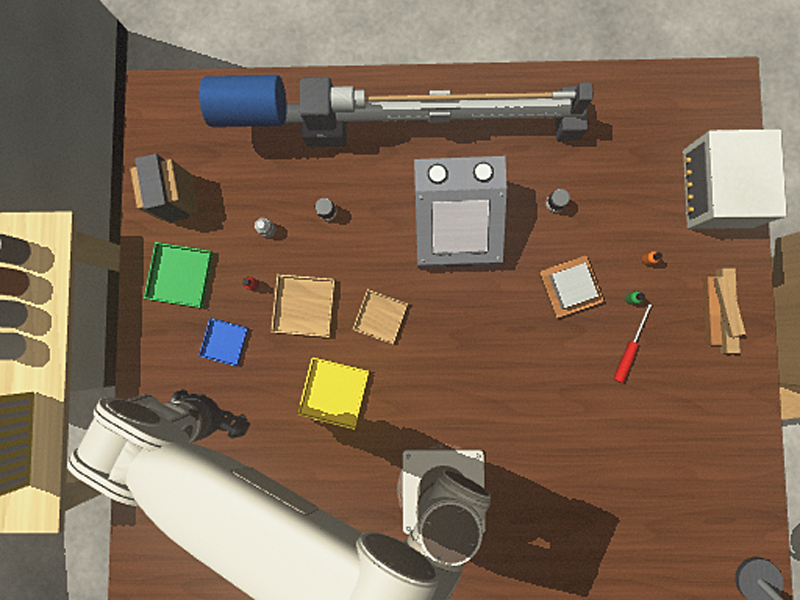

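Scene view: the console is at about (385,400), with wooden trays at (503,313) and (425,322) and yellow, blue and green ones around them. The top view shows the console at (460,212) and its flap at (461,227). Tray candidates in the top view are wood (305,306), wood (381,316), yellow (335,392), blue (224,342) and green (180,275). The wooden one at (305,306) fits, being the larger of the two in its colour. I'll confirm that in an enlarged crop.

```bash
python3 - <<'E'
from h import *
b=bot.camera("top")
cv2.imwrite("pics/c.png",cv2.resize(b[92:222,165:335],None,fx=4.6,fy=4.6,interpolation=cv2.INTER_CUBIC))
E
```

```text
(no output)
```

View pics/c.png

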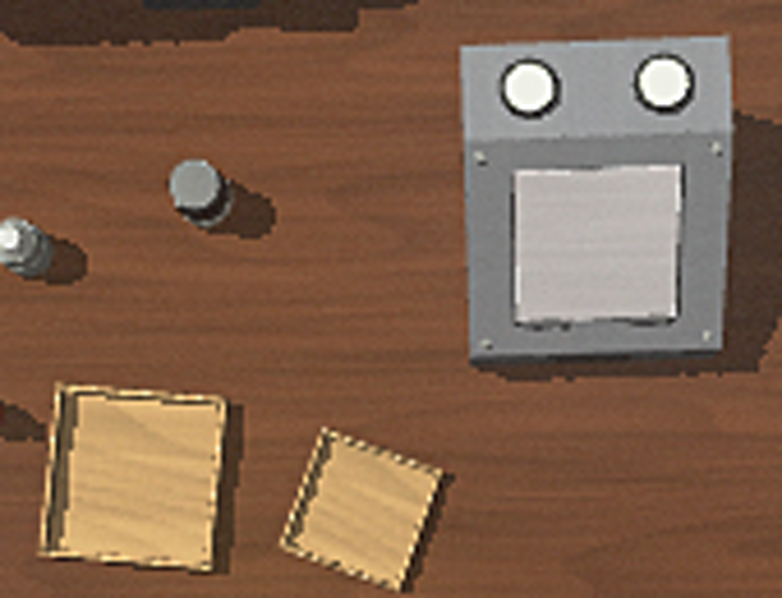

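The crop shows the larger wooden tray with rim corners (60,384), (229,400), (211,571) and (40,553); the smaller one at (362,510) is the look-alike. The flap's corners are (514,170), (681,166), (678,318) and (514,322). I'll fit the poses to these.

```bash
cat >> h.py <<'E'
def con(p,L):
    c,s=np.cos(p[2]),np.sin(p[2]); L=np.atleast_2d(L); return np.c_[p[0]+c*L[:,0]-s*L[:,1],p[1]+s*L[:,0]+c*L[:,1],L[:,2]]
E
python3 - <<'E'
from h import *
from scipy.optimize import least_squares as ls
uv=lambda a:np.array(a)/4.6+[165,92]
C=cal("top")
I=uv([(460,46),(729,37),(468,143),(732,132),(471,357),(720,350)])
L=[(.11,.1,.163),(.11,-.1,.163),(.037,.1,.163),(.037,-.1,.163),(-.11,.1,.06),(-.11,-.1,.06)]
r=ls(lambda p:(proj("top",con(p,L),C)-I).ravel(),[.6,0,0]);print("console",r.x,r.fun.round(1))
F=uv([(514,170),(681,166),(678,318),(514,322)]);p=r.x
s35,c35=np.sin(np.radians(35)),np.cos(np.radians(35))
fl=lambda h,y:[(-.11+c35*(h+d),y+e,.06+s35*(h+d)) for d,e in((.127,.063),(.127,-.063),(0,-.063),(0,.063))]
q=ls(lambda t:(proj("top",con(p,fl(t[0],t[1])),C)-F).ravel(),[.03,0]);print("hinge up-slope",q.x,q.fun.round(1))
T=uv([(60,384),(229,400),(211,571),(40,553)])
t=ls(lambda p:(proj("top",con(p,[(.071,.071,.022),(.071,-.071,.022),(-.071,-.071,.022),(-.071,.071,.022)]),C)-T).ravel(),[.4,.3,0]);print("tray",t.x,t.fun.round(1))
o=bot.get_obs();print(o["clock"],o["eef_pos"],R.from_quat(o["tool_rot"]).as_matrix().round(3).tolist(),o["ft_force"])
K,P,M=cal("wrist");print(P,M.round(2).tolist(),K[0,0])
E
```

```text
console [ 0.64043342 -0.04177848  0.02070614] [ 0.2  0.1  0.1 -0.  -0.9 -0.1  0.4  0.2 -0.2  0.   0.4 -0.2]
hinge up-slope [0.02896081 0.00037858] [-0.1  0.1  0.2 -0.3 -0.5 -0.   0.3  0.2]
tray [ 0.43774952  0.33177992 -0.1060623 ] [-0.1 -0.3  0.2 -0.2  0.   0.1 -0.1  0.3]
0.95 [0.22055467 0.44874032 0.23930605] [[-0.897, 0.441, 0.0], [0.441, 0.897, -0.0], [-0.0, -0.0, -1.0]] [ 0.54761612 -0.68697868  0.3145779 ]
[0.15103673 0.48447558 0.3748564 ] [[0.44, 0.86, 0.27], [0.9, -0.42, -0.13], [0.0, 0.3, -0.95]] 287.23774681668283
```

```bash
cat >> h.py <<'E'
CON=np.array([0.6404,-0.0418,0.0207]); HU=.029
th=np.radians(35)
def Rs(): # slope frame u,y,n as columns
    return R.from_euler("z",CON[2]).as_matrix()@np.array([[np.cos(th),0,-np.sin(th)],[0,1,0],[np.sin(th),0,np.cos(th)]])
def S(u,y,n): # flap_hinge coords -> world
    h=con(CON,[(-.11+HU*np.cos(th),0,.06+HU*np.sin(th))])[0]; return h+Rs()@np.array([u,y,n])
def Rtool(pitch=0): # tool along -n at pitch 0 (deg); pitch 35 -> vertical
    M=np.array([[-1,0,0],[0,1,0],[0,0,-1]]).T
    return R.from_matrix(Rs()@M)*R.from_euler("y",pitch,degrees=True)
def plan(tip,Rt,reach,g,vmax=38,state=None):
    o=bot.get_obs(); p,r=state or (np.array(o["eef_pos"]),R.from_quat(o["tool_rot"]))
    tgt=np.array(tip)-Rt.as_matrix()[:,2]*reach
    n=int(max(np.ceil(np.linalg.norm(tgt-p)*1e3/vmax),np.ceil(np.degrees((r.inv()*Rt).magnitude())/6.8),1))
    rows=[]
    for k in range(n,0,-1):
        t=r.inv().apply(tgt-p)*1e3/k; a=np.degrees((r.inv()*Rt).as_rotvec())/k
        t=t.round(1);a=a.round(2); rows.append([g]+t.tolist()+a.tolist()); p=p+r.apply(t)/1e3; r=r*R.from_rotvec(np.radians(a))
    print(n,"->",p.round(4)); [print(x,end=",") for x in rows]; print()
    return p,r
E
python3 - <<'E'
from h import *
print(bot.tip_reach, Rtool(35).as_matrix().round(2).tolist(), S(.097,0,0))
plan(S(.097,0,.06),Rtool(0),bot.tip_reach,0)
E
```

```text
0.008 [[-1.0, -0.02, -0.0], [-0.02, 1.0, -0.0], [0.0, 0.0, -1.0]] [ 0.63361461 -0.04194048  0.13227063]
17 -> [ 0.5947 -0.0428  0.188 ]
[0, -32.5, -16.2, 3.0, -0.49, -2.02, -1.56],[0, -31.9, -17.2, 4.0, -0.49, -2.02, -1.56],[0, -31.3, -18.0, 5.0, -0.49, -2.02, -1.56],[0, -30.6, -18.9, 5.9, -0.49, -2.02, -1.56],[0, -29.8, -19.8, 6.8, -0.49, -2.02, -1.56],[0, -29.0, -20.7, 7.7, -0.49, -2.02, -1.56],[0, -28.2, -21.5, 8.5, -0.49, -2.02, -1.56],[0, -27.3, -22.4, 9.3, -0.49, -2.02, -1.56],[0, -26.3, -23.2, 10.0, -0.49, -2.02, -1.56],[0, -25.3, -24.0, 10.8, -0.49, -2.02, -1.56],[0, -24.2, -24.7, 11.4, -0.49, -2.02, -1.56],[0, -23.1, -25.5, 12.0, -0.49, -2.02, -1.56],[0, -22.0, -26.2, 12.6, -0.49, -2.02, -1.55],[0, -20.8, -26.9, 13.2, -0.5, -2.02, -1.56],[0, -19.6, -27.5, 13.6, -0.49, -2.02, -1.55],[0, -18.4, -28.2, 14.0, -0.5, -2.01, -1.56],[0, -17.2, -28.8, 14.5, -0.49, -2.02, -1.55],
```

Emit:
move_arm([
  [0,-32.5,-16.2,3,-0.5,-2,-1.6],
  [0,-32,-17.2,4,-0.5,-2,-1.6],
  [0,-31.3,-18,5,-0.5,-2,-1.6],
  [0,-30.6,-18.9,6,-0.5,-2,-1.6],
  [0,-29.8,-19.8,6.8,-0.5,-2,-1.6],
  [0,-29,-20.7,7.7,-0.5,-2,-1.6],
  [0,-28.2,-21.5,8.5,-0.5,-2,-1.6],
  [0,-27.3,-22.4,9.3,-0.5,-2,-1.6],
  [0,-26.3,-23.2,10,-0.5,-2,-1.6],
])

```text
clock: 1.7
eef_pos: [0.4202, 0.1877, 0.2119]
tool_rot: [0.099, 0.982, 0.003, 0.162]
ft_force: [0.4, 0.4, 0.7]
grip_width: 0.0001
grasp_force: 0.0
```

```bash
python3 - <<'E'
from h import *
plan(S(.097,0,.06),Rtool(0),bot.tip_reach,0)
print(bot.get_obs()["joint_pos"])
E
```

```text
8 -> [ 0.5946 -0.0428  0.188 ]
[0, -24.9, -24.1, 10.5, -0.46, -2.02, -1.51],[0, -23.9, -24.9, 11.2, -0.46, -2.02, -1.51],[0, -22.8, -25.6, 11.8, -0.46, -2.02, -1.51],[0, -21.7, -26.2, 12.4, -0.46, -2.02, -1.51],[0, -20.6, -26.9, 13.0, -0.46, -2.02, -1.5],[0, -19.4, -27.5, 13.4, -0.46, -2.02, -1.51],[0, -18.1, -28.2, 13.9, -0.45, -2.03, -1.5],[0, -16.9, -28.7, 14.3, -0.46, -2.02, -1.51],
[ 0.54035479 -0.021275   -0.41892337  0.90586498 -0.18793225  0.71648433]
```

Emit:
move_arm([
  [0,-25,-24,10.5,-0.5,-2,-1.5],
  [0,-24,-25,11,-0.5,-2,-1.5],
  [0,-23,-25.5,12,-0.5,-2,-1.5],
  [0,-21.7,-26,12.4,-0.5,-2,-1.5],
  [0,-20.6,-27,13,-0.5,-2,-1.5],
  [0,-19.4,-27.5,13.4,-0.5,-2,-1.5],
  [0,-18,-28,14,-0.4,-2,-1.5],
  [0,-17,-28.7,14.3,-0.4,-2,-1.5],
  [0,0,0,0,0,0,0],
])

```text
clock: 2.45
eef_pos: [0.5956, -0.0466, 0.186]
tool_rot: [-0.006, 0.954, 0.002, 0.299]
ft_force: [0.7, -0.1, 0.6]
grip_width: -0.0
grasp_force: 0.0
```

```bash
python3 - <<'E'
from h import *
C=cal("wrist");a=bot.camera("wrist")
pts=[S(u,y,0) for u,y in((0,.063),(0,-.063),(.127,-.063),(.127,.063))]
print(proj("wrist",pts,C).round(1).tolist())
np.savez("w1.npz",K=C[0],p=C[1],M=C[2])
cv2.imwrite("pics/w1.png",cv2.resize(a,(800,600),interpolation=cv2.INTER_CUBIC))
plan(S(.097,0,.06),Rtool(0),bot.tip_reach,0)
E
```

```text
[[358.7, 68.6], [164.0, 70.3], [181.3, 246.1], [342.8, 245.2]]
1 -> [ 0.5946 -0.0427  0.188 ]
[0, -1.7, 1.7, -1.7, -0.08, -0.34, -0.44],
```

View pics/w1.png

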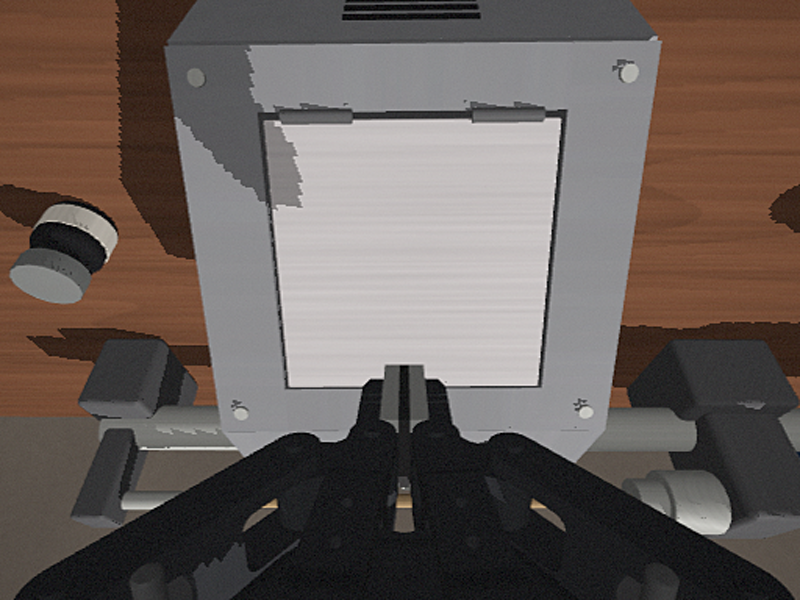

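The wrist view shows the flap's corners at (262,113), (566,112), (541,386) and (288,387) of 800, about 2 mm to +y of my fit. I'll correct for that and press.

```bash
sed -i 's/^CON=.*/CON=np.array([0.6412,-0.0394,0.0207]); HU=.029/' h.py; python3 - <<'E'
from h import *
plan(S(.097,0,.004),Rtool(0),bot.tip_reach,0,14)
E
```

```text
4 -> [ 0.6275 -0.0397  0.1421]
[0, -0.7, 1.0, 13.7, -0.02, -0.09, -0.11],[0, -0.7, 1.0, 13.7, -0.02, -0.08, -0.11],[0, -0.6, 1.1, 13.7, -0.02, -0.09, -0.11],[0, -0.6, 1.0, 13.7, -0.02, -0.08, -0.11],
```

Emit:
move_arm([
  [0,-0.7,1,13.7,0,-0.1,-0.1],
  [0,-0.7,1,13.7,0,-0.1,-0.1],
  [0,-0.6,1,13.7,0,-0.1,-0.1],
  [0,-0.6,1,13.7,0,-0.1,-0.1],
  [0,0,0,2,0,0,0],
  [0,0,0,0,0,0,0],
])

```text
clock: 3.0
eef_pos: [0.6276, -0.0353, 0.1404]
tool_rot: [-0.012, 0.954, 0.004, 0.3]
ft_force: [-0.5, 0.2, -0.1]
grip_width: -0.0002
grasp_force: 0.0
```

Emit:
move_arm([
  [0,0,0,2,0,0,0],
  [0,0,0,1,0,0,0],
  [0,0,0,0,0,0,0],
])

```text
clock: 3.25
eef_pos: [0.6302, -0.0362, 0.1398]
tool_rot: [-0.012, 0.953, 0.003, 0.302]
ft_force: [-1.1, 0.1, -0.5]
grip_width: 0.0001
grasp_force: 0.0
```

Emit:
move_arm([
  [0,0,0,1.5,0,0,0],
  [0,0,0,0,0,0,0],
])

```text
clock: 3.42
eef_pos: [0.631, -0.0364, 0.1382]
tool_rot: [-0.012, 0.953, 0.003, 0.302]
ft_force: [-0.3, -0.5, -1.3]
grip_width: -0.0003
grasp_force: 0.0
```

Emit:
move_arm([
  [0,0,0,1.5,0,0,0],
  [0,0,0,0,0,0,0],
])

```text
clock: 3.58
eef_pos: [0.6319, -0.0364, 0.1369]
tool_rot: [-0.012, 0.953, 0.003, 0.302]
ft_force: [-2.8, 0.0, 2.6]
grip_width: 0.0003
grasp_force: 1.8
```

Emit:
move_arm([
  [0,0,0,1.5,0,0,0],
  [0,0,0,0,0,0,0],
])

```text
clock: 3.75
eef_pos: [0.6329, -0.0364, 0.1356]
tool_rot: [-0.012, 0.953, 0.003, 0.302]
ft_force: [-2.6, -0.9, 3.2]
grip_width: 0.0001
grasp_force: 1.8
```

Emit:
move_arm([
  [0,0,0,1.5,0,0,0],
  [0,0,0,0,0,0,0],
])

```text
clock: 3.92
eef_pos: [0.6338, -0.0364, 0.1342]
tool_rot: [-0.012, 0.953, 0.003, 0.302]
ft_force: [-2.6, -0.4, 3.2]
grip_width: -0.0003
grasp_force: 1.9
```

Emit:
move_arm([
  [0,0,0,1.2,0,0,0],
  [0,0,0,0,0,0,0],
])

```text
clock: 4.08
eef_pos: [0.6343, -0.0364, 0.1334]
tool_rot: [-0.012, 0.953, 0.003, 0.302]
ft_force: [-4.5, 0.2, 5.4]
grip_width: 0.0001
grasp_force: 3.8
```

Emit:
move_arm([
  [0,0,0,0.8,0,0,0],
  [0,0,0,0,0,0,0],
])

```text
clock: 4.25
eef_pos: [0.6345, -0.0364, 0.1332]
tool_rot: [-0.012, 0.953, 0.003, 0.302]
ft_force: [-8.6, 0.1, 10.4]
grip_width: 0.0001
grasp_force: 7.0
```

Emit:
move_arm([
  [0,0,0,-6,0,0,0],
  [0,0,0,-12,0,0,0],
  [0,0,0,-25,0,0,0],
  [0,0,0,-35,0,0,0],
  [0,0,0,-25,0,0,0],
  [0,0,0,0,0,0,0],
])

```text
clock: 4.75
eef_pos: [0.576, -0.0379, 0.2215]
tool_rot: [-0.012, 0.952, 0.003, 0.305]
ft_force: [0.4, 0.1, 0.6]
grip_width: 0.0002
grasp_force: 0.0
```

```bash
python3 - <<'E'
from h import *
C=cal("wrist");a=bot.camera("wrist")
cv2.imwrite("pics/w2.png",a)
for t in(0,.3): 
    print(t,proj("wrist",[S(.127*np.cos(t),y,.127*np.sin(t)) for y in(.063,-.063)],C).round(0).tolist())
E
```

```text
0 [[322.0, 219.0], [184.0, 219.0]]
0.3 [[333.0, 232.0], [172.0, 232.0]]
```

View pics/w2.png

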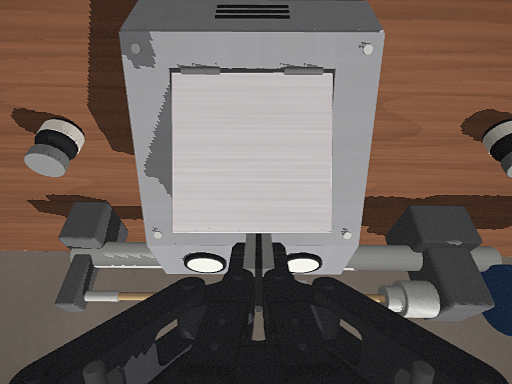

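The flap is ajar: its free edge is at row 233, columns 172–332, which matches 0.3 rad. Next I'll go upright behind the edge.

```bash
python3 - <<'E'
from h import *
e=S(.127*np.cos(.3),0,.127*np.sin(.3));print(e, S(0,0,0))
s=plan([e[0]+.024,e[1],.225],Rtool(35),.008,0)
s=plan([e[0]+.024,e[1],.163],Rtool(35),.008,0,21,s)
E
```

```text
[ 0.63281613 -0.03957357  0.1769681 ] [ 0.55497389 -0.04118514  0.07663372]
6 -> [ 0.6568 -0.0396  0.233 ]
[0, -12.2, -0.6, 6.0, -0.0, 5.9, 0.04],[0, -12.8, -0.6, 4.7, -0.0, 5.9, 0.04],[0, -13.2, -0.6, 3.3, -0.0, 5.9, 0.04],[0, -13.5, -0.6, 2.0, -0.0, 5.9, 0.04],[0, -13.6, -0.6, 0.5, -0.0, 5.91, 0.03],[0, -13.5, -0.6, -0.8, -0.0, 5.9, 0.04],
3 -> [ 0.6568 -0.0396  0.171 ]
[0, -0.0, -0.0, 20.7, -0.0, 0.0, -0.0],[0, -0.0, -0.0, 20.7, -0.0, 0.0, -0.0],[0, -0.0, -0.0, 20.6, -0.0, 0.0, -0.01],
```

Emit:
move_arm([
  [0,-12.2,-0.6,6,0,5.9,0],
  [0,-12.8,-0.6,4.7,0,5.9,0],
  [0,-13.2,-0.6,3.3,0,5.9,0],
  [0,-13.5,-0.6,2,0,5.9,0],
  [0,-13.6,-0.6,0.5,0,5.9,0],
  [0,-13.5,-0.6,-0.8,0,5.9,0],
  [0,0,0,21,0,0,0],
  [0,0,0,21,0,0,0],
  [0,0,0,10,0,0,0],
  [0,0,0,10,0,0,0],
])

```text
clock: 5.63
eef_pos: [0.6543, -0.0391, 0.1631]
tool_rot: [-0.012, 1.0, -0.0, -0.001]
ft_force: [-0.3, 0.3, 0.0]
grip_width: 0.0002
grasp_force: 0.0
```

Emit:
move_arm([
  [0,6,0,0,0,0,0],
  [0,8,0,0,0,0,0],
  [0,8,0,0,0,0,0],
  [0,8,0,0,0,0,0],
])

```text
clock: 5.97
eef_pos: [0.6252, -0.0401, 0.1696]
tool_rot: [-0.012, 1.0, -0.0, 0.004]
ft_force: [0.1, 0.7, 0.9]
grip_width: -0.0
grasp_force: 0.4
```

Emit:
move_arm([
  [0,10,0,0,0,0,0],
  [0,10,0,0,0,0,0],
  [0,10,0,0,0,0,0],
  [0,10,0,0,0,0,0],
  [0,10,0,0,0,0,0],
  [0,10,0,0,0,0,0],
  [0,10,0,0,0,0,0],
  [0,10,0,0,0,0,0],
  [0,5,0,0,0,0,0],
])

```text
clock: 6.72
eef_pos: [0.5388, -0.0421, 0.169]
tool_rot: [-0.012, 1.0, -0.0, 0.003]
ft_force: [-0.4, -0.0, -0.3]
grip_width: 0.0
grasp_force: 0.0
```

```bash
python3 - <<'E'
from h import *
s=plan(S(.058,0,.06),Rtool(0),.008,.75)
E
```

```text
6 -> [ 0.5635 -0.041   0.1656]
[0.75, -4.1, 0.1, 0.6, 0.0, -5.77, 0.04],[0.75, -4.0, 0.1, 1.0, 0.0, -5.77, 0.04],[0.75, -3.9, 0.1, 1.4, 0.0, -5.77, 0.03],[0.75, -3.8, 0.1, 1.8, 0.0, -5.77, 0.04],[0.75, -3.5, 0.1, 2.2, 0.01, -5.77, 0.03],[0.75, -3.3, 0.1, 2.5, 0.0, -5.76, 0.03],
```

Emit:
move_arm([
  [0,0,0,-15,0,0,0],
  [0,0,0,-15,0,0,0],
  [0.7,-4,0,0.6,0,-5.8,0],
  [0.7,-4,0,1,0,-5.8,0],
  [0.7,-4,0,1.4,0,-5.8,0],
  [0.7,-4,0,1.8,0,-5.8,0],
  [0.7,-3.5,0,2,0,-5.8,0],
  [0.7,-3.5,0,2.5,0,-5.8,0],
  [0.7,0,0,0,0,0,0],
])

```text
clock: 7.47
eef_pos: [0.5572, -0.0409, 0.1884]
tool_rot: [-0.011, 0.955, 0.004, 0.298]
ft_force: [-1.7, 0.4, -2.4]
grip_width: 0.0599
grasp_force: 0.0
```

```bash
python3 - <<'E'
from h import *
C=cal("wrist");a=bot.camera("wrist")
np.savez("w3.npz",K=C[0],p=C[1],M=C[2])
cv2.imwrite("pics/w3.png",cv2.resize(a,(800,600),interpolation=cv2.INTER_CUBIC))
k=1.5625
print((proj("wrist",[S(.058,0,-.012),S(.080,0,-.012),S(.036,0,-.012),S(.058,.022,-.012),S(.058,-.022,-.012)],C)*k).round(0).tolist())
for q in("cap","flap"):
  for o in bot.outline_of(q,"wrist")[:3]:
    m=o["pixels"];c=cv2.minEnclosingCircle(np.argwhere(m)[:,::-1].astype(np.float32)); print(q,o["conf"],o["rect"],c)
s=plan(S(.058,0,.06),Rtool(0),.008,.75)
E
```

```text
[[400.0, 291.0], [400.0, 328.0], [400.0, 251.0], [440.0, 291.0], [360.0, 290.0]]
cap 0.87 [231.1, 156.6, 50.5, 54.6] ((255.5827178955078, 182.855224609375), 27.190977096557617)
flap 0.7 [136.2, 0.0, 232.9, 121.0] ((253.5, 35.39256286621094), 118.89031219482422)
flap 0.29 [122.6, 0.2, 265.8, 287.7] ((253.0, 136.37681579589844), 177.7489013671875)
1 -> [ 0.5635 -0.0411  0.1656]
[0.75, 19.5, 0.7, 23.3, 0.07, 0.09, 0.2],
```

View pics/w3.png

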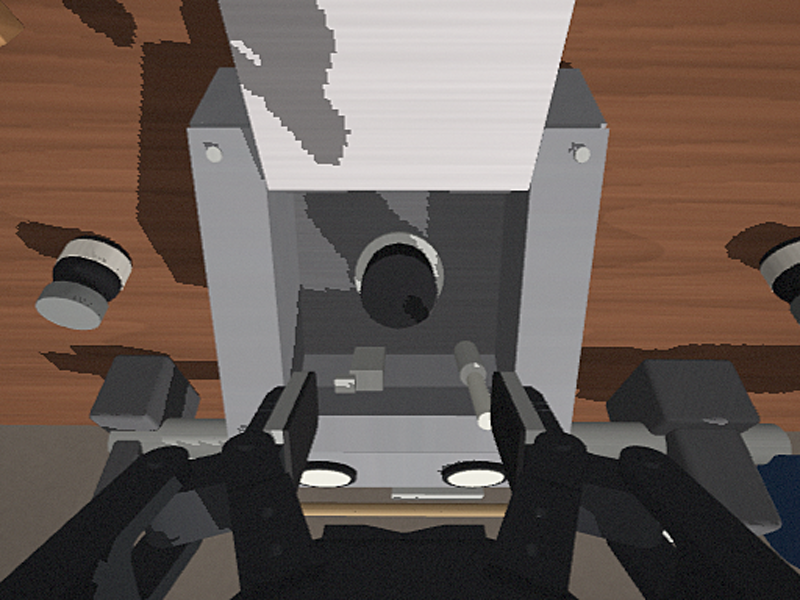

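The flap lies open towards the robot. The cap's top is centred at about (399,287), and the prediction was (400,291). The plunger is up at right (480,390) and well clear. I'll descend along the axis.

```bash
python3 - <<'E'
from h import *
C=[np.load("w3.npz")[k] for k in "KpM"]
for t in (1.6,2.0,2.3,2.6): print(t,(proj("w",[S(a*np.cos(t),y,a*np.sin(t)) for a in(0.03,.08,.127) for y in(.063,-.063)],C)*1.5625).round(0).tolist())
s=plan(S(.059,0,.03),Rtool(0),.008,.7)
s=plan(S(.059,0,-.04),Rtool(0),.008,.7,15,s)
E
```

```text
1.6 [[548.0, 184.0], [250.0, 184.0], [598.0, 187.0], [198.0, 187.0], [689.0, 193.0], [102.0, 192.0]]
2.0 [[549.0, 156.0], [249.0, 155.0], [601.0, 84.0], [195.0, 82.0], [701.0, -54.0], [91.0, -57.0]]
2.3 [[547.0, 137.0], [251.0, 137.0], [592.0, 23.0], [204.0, 21.0], [671.0, -177.0], [122.0, -180.0]]
2.6 [[543.0, 124.0], [255.0, 123.0], [577.0, -11.0], [221.0, -12.0], [626.0, -212.0], [169.0, -215.0]]
2 -> [ 0.5815 -0.0406  0.1416]
[0.7, 9.3, 0.3, 26.6, 0.04, 0.05, 0.1],[0.7, 9.2, 0.4, 26.7, 0.03, 0.04, 0.1],
5 -> [ 0.6216 -0.0398  0.0842]
[0.7, -0.0, -0.0, 14.0, 0.0, 0.0, 0.0],[0.7, -0.0, -0.0, 14.0, 0.0, 0.0, 0.0],[0.7, -0.0, -0.0, 14.0, 0.0, 0.0, 0.0],[0.7, -0.0, -0.0, 14.0, 0.0, 0.0, 0.0],[0.7, -0.0, -0.0, 14.0, 0.0, 0.0, 0.0],
```

Emit:
move_arm([
  [0.7,9.3,0.4,20,0,0,0.1],
  [0.7,9.2,0.4,20,0,0,0.1],
  [0.7,0,0,13.3,0,0,0],
  [0.7,0,0,14,0,0,0],
  [0.7,0,0,14,0,0,0],
  [0.7,0,0,12,0,0,0],
  [0.7,0,0,0,0,0,0],
])

```text
clock: 8.2
eef_pos: [0.6071, -0.0399, 0.107]
tool_rot: [-0.01, 0.954, 0.004, 0.301]
ft_force: [0.8, -0.5, 0.8]
grip_width: 0.0598
grasp_force: 0.0
```

```bash
python3 - <<'E'
from h import *
s=plan(S(.058,0,-.04),Rtool(0),.008,.7,15)
E
```

```text
2 -> [ 0.6208 -0.0399  0.0837]
[0.7, 1.1, -0.1, 13.5, 0.05, 0.02, 0.01],[0.7, 1.1, -0.2, 13.4, 0.05, 0.03, 0.01],
```

Emit:
move_arm([
  [0.7,1,0,10,0,0,0],
  [0.7,1,0,10,0,0,0],
  [0.7,0,0,6,0,0,0],
  [0.7,0,0,0,0,0,0],
])

```text
clock: 8.53
eef_pos: [0.6173, -0.0394, 0.0833]
tool_rot: [-0.01, 0.954, 0.004, 0.3]
ft_force: [0.3, -0.4, -0.8]
grip_width: 0.0598
grasp_force: 0.0
```

Emit:
move_arm([
  [0.4,0,0,0,0,0,0],
  [0.4,0,0,0,0,0,0],
  [0.4,0,0,0,0,0,0],
  [0.4,0,0,0,0,0,0],
])

```text
clock: 8.87
eef_pos: [0.6165, -0.0414, 0.0848]
tool_rot: [-0.009, 0.954, 0.002, 0.301]
ft_force: [-1.6, -4.7, 0.5]
grip_width: 0.0425
grasp_force: 60.8
```

Emit:
move_arm([
  [0.4,0,0,-3,0,0,0],
  [0.4,0,0,-8,0,0,0],
  [0.4,0,0,-12,0,0,0],
  [0.4,0,0,-15,0,0,0],
  [0.4,0,0,-20,0,0,0],
  [0.4,0,0,-25,0,0,0],
  [0.4,0,0,-25,0,0,0],
  [0.4,0,0,0,0,0,0],
])

```text
clock: 9.53
eef_pos: [0.5551, -0.0409, 0.1774]
tool_rot: [-0.01, 0.953, 0.004, 0.304]
ft_force: [0.8, -0.2, 0.5]
grip_width: 0.0425
grasp_force: 61.8
```

```bash
python3 - <<'E'
from h import *
C=cal("wrist");a=bot.camera("wrist")
cv2.imwrite("pics/w4.png",a)
for o in bot.outline_of("cap","wrist")[:2]: print(o["conf"],o["rect"])
# tray target: tool upright, yaw aligned to tray; 
Rt=R.from_euler("z",-.106-CON[2])*Rtool(35)
s=plan([.4377,.3318,.16],Rt,.008,.4,34)
E
```

```text
0.8 [214.2, 211.2, 87.9, 103.6]
12 -> [0.4377 0.3318 0.168 ]
[0.4, 7.8, 31.3, -4.8, 0.19, 2.93, 0.59],[0.4, 8.3, 31.2, -4.5, 0.19, 2.93, 0.59],[0.4, 8.9, 31.1, -4.1, 0.19, 2.93, 0.59],[0.4, 9.4, 30.9, -3.8, 0.19, 2.93, 0.59],[0.4, 9.9, 30.8, -3.4, 0.2, 2.93, 0.59],[0.4, 10.4, 30.7, -3.0, 0.19, 2.93, 0.59],[0.4, 10.9, 30.6, -2.5, 0.2, 2.93, 0.59],[0.4, 11.3, 30.5, -2.1, 0.2, 2.94, 0.59],[0.4, 11.7, 30.4, -1.6, 0.19, 2.93, 0.59],[0.4, 12.0, 30.2, -1.1, 0.2, 2.94, 0.59],[0.4, 12.4, 30.1, -0.5, 0.19, 2.93, 0.59],[0.4, 12.8, 29.9, -0.0, 0.2, 2.94, 0.59],
```

View pics/w4.png

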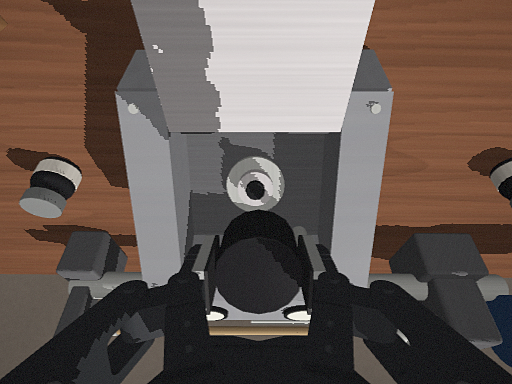

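The cap is held squarely between the pads at about (258,265), and the bare button shows at (256,190). I'll carry the cap over to the tray.

Emit:
move_arm([
  [0.4,8,31.3,-4.8,0.2,2.9,0.6],
  [0.4,8.3,31.2,-4.5,0.2,2.9,0.6],
  [0.4,8.9,31.1,-4.1,0.2,2.9,0.6],
  [0.4,9.4,31,-3.8,0.2,2.9,0.6],
  [0.4,9.9,30.8,-3.4,0.2,2.9,0.6],
  [0.4,10.4,30.7,-3,0.2,2.9,0.6],
  [0.4,11,30.6,-2.5,0.2,2.9,0.6],
  [0.4,11.3,30.5,-2,0.2,2.9,0.6],
])

```text
clock: 10.3
eef_pos: [0.4756, 0.2096, 0.167]
tool_rot: [0.033, 0.994, 0.001, 0.101]
ft_force: [0.5, 0.0, -0.9]
grip_width: 0.0424
grasp_force: 61.8
```

Emit:
move_arm([
  [0.4,11.7,30.4,-1.6,0.2,2.9,0.6],
  [0.4,12,30.2,-1,0.2,2.9,0.6],
  [0.4,12.4,30,-0.5,0.2,2.9,0.6],
  [0.4,12.8,30,0,0.2,2.9,0.6],
  [0.4,0,0,0,0,0,0],
])

```text
clock: 10.72
eef_pos: [0.4372, 0.3373, 0.1632]
tool_rot: [0.052, 0.999, 0.0, -0.0]
ft_force: [1.9, 0.7, -0.5]
grip_width: 0.0425
grasp_force: 61.8
```

```bash
python3 - <<'E'
from h import *
a=bot.camera("wrist");b=bot.camera("scene")
cv2.imwrite("pics/w5.png",np.hstack([cv2.resize(a,None,fx=.75,fy=.75),cv2.resize(b[130:230,240:400],None,fx=2.5,fy=2.88)]))
print((proj("wrist",con([.4377,.3318,-.106],[(x,y,.022) for x in(-.071,.071) for y in(-.071,.071)]))*.75).round(0).tolist())
for o in bot.outline_of("cap","wrist")[:2]: print(o["conf"],o["rect"])
Rt=R.from_euler("z",-.106-CON[2])*Rtool(35)
s=plan([.4377,.3318,.04],Rt,.008,.4,20)
E
```

```text
[[134.0, 82.0], [249.0, 82.0], [143.0, 185.0], [242.0, 185.0]]
0.84 [214.8, 210.8, 87.8, 103.8]
0.59 [359.9, 204.8, 50.4, 44.7]
6 -> [0.4377 0.3318 0.048 ]
[0.4, -0.1, 0.1, 19.3, -0.03, 0.02, -0.02],[0.4, -0.0, 0.0, 19.3, -0.03, 0.02, -0.02],[0.4, -0.1, 0.1, 19.3, -0.02, 0.02, -0.02],[0.4, -0.1, 0.0, 19.4, -0.03, 0.01, -0.02],[0.4, -0.1, 0.0, 19.3, -0.02, 0.02, -0.01],[0.4, -0.0, 0.1, 19.4, -0.03, 0.01, -0.02],
```

View pics/w5.png

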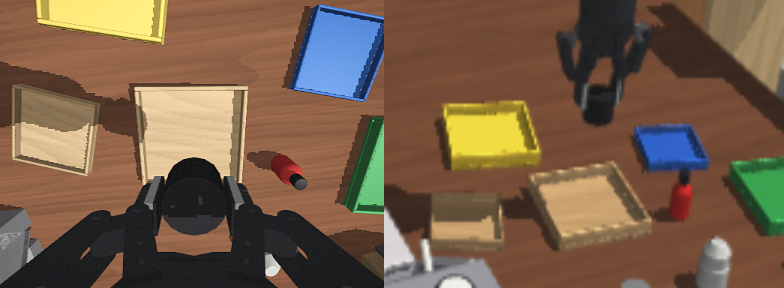

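Emit:
move_arm([
  [0.4,0,0,20,0,0,0],
  [0.4,0,0,25,0,0,0],
  [0.4,0,0,25,0,0,0],
  [0.4,0,0,20,0,0,0],
  [0.4,0,0,15,0,0,0],
  [0.4,0,0,10,0,0,0],
  [0.4,0,0,6,0,0,0],
  [0.4,0,0,0,0,0,0],
  [0.4,0,0,0,0,0,0],
])

```text
clock: 11.62
eef_pos: [0.4383, 0.3316, 0.0454]
tool_rot: [0.055, 0.999, -0.0, 0.002]
ft_force: [0.1, 0.2, 0.0]
grip_width: 0.0424
grasp_force: 61.8
```

Emit:
move_arm([
  [0.4,0,0,4,0,0,0],
  [0.4,0,0,4,0,0,0],
  [0.4,0,0,2,0,0,0],
  [0.4,0,0,2,0,0,0],
  [0.4,0,0,0,0,0,0],
])

```text
clock: 12.03
eef_pos: [0.4378, 0.3317, 0.0326]
tool_rot: [0.054, 0.999, -0.001, 0.002]
ft_force: [0.3, -0.6, -0.5]
grip_width: 0.0422
grasp_force: 61.8
```

Emit:
move_arm([
  [0.4,0,0,1.5,0,0,0],
  [0.4,0,0,0,0,0,0],
])

```text
clock: 12.2
eef_pos: [0.4379, 0.3318, 0.0313]
tool_rot: [0.054, 0.999, -0.0, 0.002]
ft_force: [0.2, -0.3, 0.4]
grip_width: 0.0425
grasp_force: 61.8
```

Emit:
move_arm([
  [0.4,0,0,2,0,0,0],
  [0.4,0,0,2,0,0,0],
  [0.4,0,0,0,0,0,0],
])

```text
clock: 12.45
eef_pos: [0.4378, 0.3316, 0.027]
tool_rot: [0.054, 0.999, -0.001, 0.001]
ft_force: [0.1, -1.5, -1.3]
grip_width: 0.0427
grasp_force: 61.8
```

Emit:
move_arm([
  [0.4,0,0,1.2,0,0,0],
  [0.4,0,0,0,0,0,0],
])

```text
clock: 12.62
eef_pos: [0.4381, 0.3318, 0.0265]
tool_rot: [0.054, 0.999, -0.0, 0.002]
ft_force: [-0.3, -0.9, 1.2]
grip_width: 0.0425
grasp_force: 62.0
```

Emit:
move_arm([
  [0.4,0,0,1,0,0,0],
  [0.4,0,0,0,0,0,0],
])

```text
clock: 12.78
eef_pos: [0.4381, 0.3318, 0.0265]
tool_rot: [0.054, 0.999, -0.0, 0.002]
ft_force: [-3.4, -1.6, 7.9]
grip_width: 0.0428
grasp_force: 62.6
```

Emit:
move_arm([
  [0.4,0,0,-0.8,0,0,0],
  [0.55,0,0,0,0,0,0],
  [0.65,0,0,0,0,0,0],
  [0.7,0,0,0,0,0,0],
  [0.7,0,0,0,0,0,0],
  [0.7,0,0,-5,0,0,0],
  [0.7,0,0,-15,0,0,0],
  [0.7,0,0,-25,0,0,0],
  [0.7,0,0,-35,0,0,0],
  [0.7,0,0,-35,0,0,0],
])

```text
clock: 13.62
eef_pos: [0.4368, 0.3313, 0.1416]
tool_rot: [0.054, 0.999, -0.001, 0.001]
ft_force: [-0.2, 0.0, 0.6]
grip_width: 0.0601
grasp_force: 0.0
```

```bash
python3 - <<'E'
from h import *
a=bot.camera("wrist");C=cal("wrist")
cv2.imwrite("pics/w6.png",a)
for o in bot.outline_of("cap","wrist")[:2]: print(o["conf"],o["rect"])
print(proj("w",[[.4378,.3317,.041]],C))
s=plan(S(.058,0,.10),Rtool(0),.008,0,36)
E
```

```text
0.62 [237.5, 167.0, 50.8, 55.1]
[[252.33112748 188.08263411]]
11 -> [ 0.5405 -0.0415  0.1984]
[0, -12.7, -33.0, -4.7, -0.17, -3.11, -0.66],[0, -12.6, -33.1, -4.1, -0.17, -3.11, -0.67],[0, -12.4, -33.2, -3.5, -0.17, -3.11, -0.66],[0, -12.2, -33.4, -3.0, -0.17, -3.11, -0.67],[0, -12.0, -33.5, -2.4, -0.17, -3.11, -0.66],[0, -11.7, -33.6, -1.9, -0.17, -3.11, -0.67],[0, -11.4, -33.8, -1.3, -0.17, -3.11, -0.66],[0, -11.1, -33.9, -0.8, -0.17, -3.11, -0.67],[0, -10.7, -34.0, -0.3, -0.16, -3.1, -0.66],[0, -10.3, -34.1, 0.1, -0.17, -3.11, -0.67],[0, -9.9, -34.3, 0.6, -0.16, -3.1, -0.66],
```

View pics/w6.png

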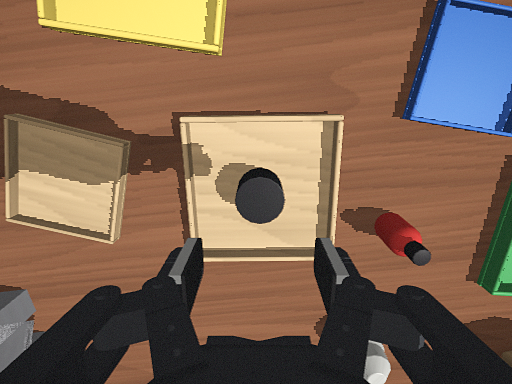

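The cap stands upright in the larger wooden tray, its top at (261,198). Back to the breaker with the fingers shut.

Emit:
move_arm([
  [0.7,0,0,-30,0,0,0],
  [0,-12.7,-33,-4.7,-0.2,-3.1,-0.7],
  [0,-12.6,-33,-4,-0.2,-3.1,-0.7],
  [0,-12.4,-33.2,-3.5,-0.2,-3.1,-0.7],
  [0,-12.2,-33.4,-3,-0.2,-3.1,-0.7],
  [0,-12,-33.5,-2.4,-0.2,-3.1,-0.7],
  [0,-11.7,-33.6,-1.9,-0.2,-3.1,-0.7],
  [0,-11.4,-33.8,-1.3,-0.2,-3.1,-0.7],
  [0,-11,-34,-0.8,-0.2,-3.1,-0.7],
])

```text
clock: 14.47
eef_pos: [0.5106, 0.0573, 0.2089]
tool_rot: [0.004, 0.976, 0.002, 0.218]
ft_force: [2.1, -0.7, 0.1]
grip_width: -0.0001
grasp_force: 0.0
```

Emit:
move_arm([
  [0,-10.7,-34,-0.3,-0.2,-3.1,-0.6],
  [0,-10.3,-34,0,-0.2,-3.1,-0.6],
  [0,-10,-34.3,0.6,0,-3.1,-0.6],
  [0,0,0,0,0,0,0],
])

```text
clock: 14.8
eef_pos: [0.5379, -0.0496, 0.2225]
tool_rot: [-0.007, 0.955, -0.001, 0.296]
ft_force: [0.0, -1.0, -0.4]
grip_width: 0.0001
grasp_force: 0.0
```

```bash
python3 - <<'E'
from h import *
C=cal("wrist");a=bot.camera("wrist")
k=4
uv=proj("wrist",[S(.058,0,-.028),S(.058,0,-.048)],C); print(uv)
x,y=uv[0].astype(int); x0,y0=x-75,y-65
cv2.imwrite("pics/w7.png",cv2.resize(a[y0:y0+140,x0:x0+150],None,fx=4,fy=4,interpolation=cv2.INTER_CUBIC)); print(x0,y0)
for o in bot.outline_of("breaker_top","wrist")[:2]: print(o["conf"],o["rect"])
s=plan(S(.058,0,.02),Rtool(0),.008,0,36)
s=plan(S(.058,0,-.024),Rtool(0),.008,0,12,s)
E
```

```text
[[265.83758531 168.44699496]
 [265.54043096 164.57033413]]
190 103
0.54 [254.5, 158.7, 20.1, 17.9]
3 -> [ 0.5864 -0.0405  0.1329]
[0, 3.3, 1.3, 33.7, -0.08, -0.25, 0.0],[0, 3.4, 1.3, 33.7, -0.08, -0.24, 0.01],[0, 3.5, 1.3, 33.7, -0.07, -0.25, 0.0],
4 -> [ 0.6117 -0.04    0.0968]
[0, 0.0, 0.0, 11.0, -0.0, 0.0, 0.0],[0, 0.0, 0.0, 11.0, -0.0, 0.0, 0.0],[0, 0.0, 0.0, 11.0, -0.0, 0.0, 0.0],[0, 0.0, 0.0, 11.0, -0.0, 0.0, 0.0],
```

View pics/w7.png

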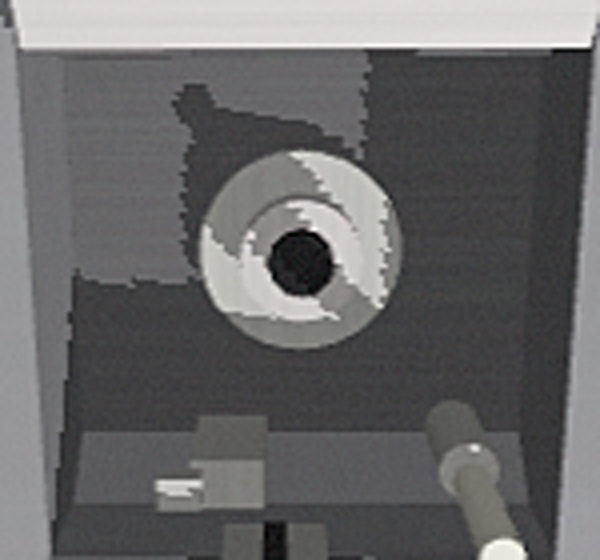

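The button's centre is at crop (301,262), which is image (265.2,168.5) against a prediction of (265.8,168.4), so it's aligned. Now I'll press.

Emit:
move_arm([
  [0,3.3,1.3,33.7,0,-0.2,0],
  [0,3.4,1.3,33.7,0,-0.2,0],
  [0,3.5,1.3,33.7,0,-0.2,0],
  [0,0,0,12,0,0,0],
  [0,0,0,12,0,0,0],
  [0,0,0,10,0,0,0],
  [0,0,0,5,0,0,0],
  [0,0,0,0,0,0,0],
])

```text
clock: 15.57
eef_pos: [0.6097, -0.0371, 0.1003]
tool_rot: [-0.012, 0.954, 0.002, 0.299]
ft_force: [-0.9, 0.0, -0.6]
grip_width: -0.0001
grasp_force: 0.0
```

```bash
python3 - <<'E'
from h import *
plan(S(.058,0,-.026),Rtool(0),.008,0,12)
E
```

```text
1 -> [ 0.6128 -0.04    0.0951]
[0, 0.5, -2.9, 6.0, -0.05, -0.17, 0.3],
```

Emit:
move_arm([
  [0,0.5,-2.5,2,0,0,0.2],
  [0,0,0,3,0,0,0],
  [0,0,0,2,0,0,0],
  [0,0,0,0,0,0,0],
])

```text
clock: 15.9
eef_pos: [0.6135, -0.0411, 0.0958]
tool_rot: [-0.01, 0.954, 0.002, 0.3]
ft_force: [0.1, -1.0, -0.4]
grip_width: -0.0003
grasp_force: 0.0
```

Emit:
move_arm([
  [0,0,0,2,0,0,0],
  [0,0,0,2,0,0,0],
  [0,0,0,0,0,0,0],
])

```text
clock: 16.15
eef_pos: [0.6156, -0.041, 0.092]
tool_rot: [-0.01, 0.954, 0.002, 0.3]
ft_force: [0.4, -0.3, -0.6]
grip_width: -0.0
grasp_force: 0.0
```

Emit:
move_arm([
  [0,0,0,1.5,0,0,0],
  [0,0,0,1.5,0,0,0],
  [0,0,0,0,0,0,0],
])

```text
clock: 16.4
eef_pos: [0.6175, -0.0409, 0.0897]
tool_rot: [-0.01, 0.954, 0.002, 0.3]
ft_force: [0.2, -0.6, 0.1]
grip_width: -0.0003
grasp_force: 0.0
```

Emit:
move_arm([
  [0,0,0,1.5,0,0,0],
  [0,0,0,1.5,0,0,0],
  [0,0,0,0,0,0,0],
])

```text
clock: 16.65
eef_pos: [0.6192, -0.0408, 0.0872]
tool_rot: [-0.01, 0.954, 0.002, 0.3]
ft_force: [-0.3, -0.7, 0.5]
grip_width: -0.0001
grasp_force: 0.5
```

Emit:
move_arm([
  [0,0,0,1.5,0,0,0],
  [0,0,0,0,0,0,0],
])

```text
clock: 16.82
eef_pos: [0.6197, -0.0409, 0.0865]
tool_rot: [-0.01, 0.954, 0.002, 0.3]
ft_force: [-6.8, 0.6, 7.8]
grip_width: 0.0001
grasp_force: 4.9
```

Emit:
move_arm([
  [0,0,0,1.5,0,0,0],
  [0,0,0,0,0,0,0],
])

```text
clock: 16.98
eef_pos: [0.6198, -0.0409, 0.0863]
tool_rot: [-0.01, 0.954, 0.002, 0.301]
ft_force: [-17.8, 0.4, 21.1]
grip_width: 0.0002
grasp_force: 13.5
```

Emit:
move_arm([
  [0,0,0,1.5,0,0,0],
  [0,0,0,0,0,0,0],
])

```text
clock: 17.15
eef_pos: [0.6199, -0.0409, 0.0862]
tool_rot: [-0.009, 0.954, 0.002, 0.301]
ft_force: [-30.1, 0.5, 33.2]
grip_width: -0.0002
grasp_force: 22.1
```

Emit:
move_arm([
  [0,0,0,-4,0,0,0],
  [0,0,0,-15,0,0,0],
  [0,0,0,-30,0,0,0],
  [0,0,0,-35,0,0,0],
  [0,0,0,-35,0,0,0],
  [0,0,0,-20,0,0,0],
  [0,0,0,0,0,0,0],
])

```text
clock: 17.73
eef_pos: [0.5427, -0.0424, 0.2022]
tool_rot: [-0.01, 0.953, 0.002, 0.304]
ft_force: [0.2, -0.4, -0.2]
grip_width: -0.0004
grasp_force: 0.0
```

```bash
python3 - <<'E'
from h import *
C=cal("wrist");a=bot.camera("wrist");b=bot.camera("top")
x,y=proj("wrist",[S(.058,0,-.028)],C)[0].astype(int); print(proj("wrist",[S(.058,0,n) for n in(-.028,-.035,-.036)],C),x-50,y-50)
l=cv2.resize(a[y-50:y+50,x-50:x+50],(500,500),interpolation=cv2.INTER_CUBIC)
r=cv2.resize(b[92:222,165:335],(300,230),interpolation=cv2.INTER_CUBIC)
v=np.zeros((500,800,3),np.uint8);v[:,:500]=l;v[:230,500:]=r;v[240:465,500:]=cv2.resize(a,(300,225))
cv2.imwrite("pics/w8.png",v)
E
```

```text
[[257.99751026 178.1072058 ]
 [258.01981893 176.28357119]
 [258.02292217 176.02989515]] 207 128
```

View pics/w8.png

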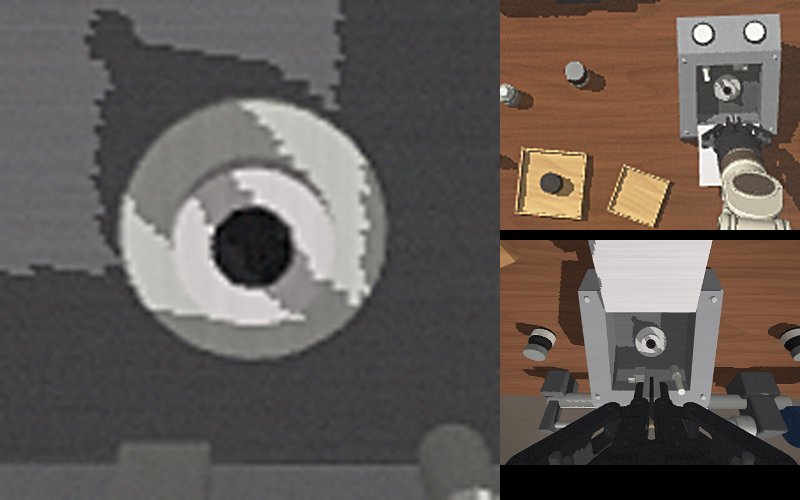

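The button is now concentric with its collar at (252,247), so it's home. The cap stands in the tray at (550,183) and the flap is open. I'll hand the job in.

```bash
python3 -c "
from workcell import bot
print(bot.job_done())"
```

```text
the job is handed in; nothing more can be done
None
```

The job is handed in: the flap is open towards the robot, the cap stands on its rim in the larger wooden tray, and the breaker is pushed to its stop, with 17.7 s on the clock at the last move; no verdict was returned.

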